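# Sort the goldsmith's slide gauges

### The arm

A 7-joint arm with a two-finger parallel gripper is mounted at the origin on the work surface. World frame = base frame: x ahead of the robot, y to its left, z up, the work surface at z = 0. Lengths are in mm, angles in rad, forces in N, time in s.
With the tool pointing down it reaches from about 425 to 875 mm from the base axis. Payload 9.9 kg.
Tool frame: the origin (TCP) lies at the very end of the fingers, on their centre line; the grasp point (between the pads) lies 19 mm behind it; z points along the fingers, y is the line along which they close (so a half turn about z gives the same grasp; the last joint's range is limited). The gripper opens to 85 mm and grips with 20 to 120 N. Pads are 22 mm wide; open, the fingers measure 114 mm over their backs; the gripper's body (76 mm by 85 mm) begins 54 mm behind the grasp point. The pads swing forward as they close: fully open they stand 13 mm farther back than shut.
Start: joints at [1.077, 0.576, 0.025, 1.437, -0.015, 1.129, -0.057], TCP at [268.942, -619.112, 231.289] pointing down, gripper open.
Joint ranges: [-2.76, 2.76], [-0.34, 2.15], [-1.52, 1.57], [0.19, 2.46], [-1.09, 4.23], [0.17, 1.99], [-2.82, 2.82]. Speed limits (rad/s): [2.22, 2.22, 3.01, 3.01, 3.14, 3.14, 3.14].

### API

Orientations are given as [roll, pitch, yaw] about the fixed x, y, z axes, in that order (R = Rz(yaw) Ry(pitch) Rx(roll)).
In Python, from station import * gives the robot as it stands.
- The arm moves only by the tool drive_tool, never from a script. Its argument "series" is a list of rows, each an object of numbers: "x", "y", "z": the shift along the world's x, y, z scaled (see below); "twist": the turn about the world's z scaled (see below); "gripper": the opening, from -1 (shut) to 1 (fully open), so that 0 is half open. In form: [{"x": .., "y": .., "z": .., "twist": .., "gripper": ..}, ...]. A call has 1 to 12 rows; each row is the pose to reach, as a shift and turn from the pose commanded when the call began, turning the shorter way round; what a row does not reach only later rows make up. The controller multiplies each number of a shift by 0.25 m and each number of a turn by 180 degrees. A row lasts 1/8 s, in which the tool goes at most 62.5 mm and 10.7 degrees, less where a joint would pass 70% of its speed; a pose out of reach is approached as far as the arm can. A call with a number of a shift or a turn outside -1 to 1 is refused whole. A call with a gripper value outside its range is refused whole. The fingers move at their own pace and stop on an object; the grip force is fixed at half the most. Time passes only in rows, so rows that repeat a pose let the fingers close. It gives the time, the measured TCP pose, the force, the opening and the grip force at its end, in the units of the state.
- sense(): the state, without advancing time (a new reading comes with each control period).
- capture(name): name is "scene" or "top"; returns a dict with "img" (384x512x3 uint8, red, green, blue), "range_z" (384x512 float32, mm along the optical axis (not along the pixel's ray), 0 where there is no reading), "fx", "fy", "cx", "cy" (pixels), "origin" and "attitude" of the camera in the world. Camera axes: x right, y down, z forward; pixel columns grow to the right and rows downward; lengths in mm; the calibration is good to about 2 mm. A picture is of the moment at which its call begins.
- job_done(): hands the job in; it is judged then, once.
Trained networks look in the newest picture that a camera, given by its name, has taken for a name from the list of things; names that differ only in an ending like _2 or _b are one class to them, and where a whole thing is asked for, a point or a joint stands for the part that bears it (a point fixed in the world has none). Each returns a list of dicts, best first, with "score" (0 to 1); they miss things now and then, are a little off and sometimes report something else, mostly with a low value. They report only what shows in the picture. A call takes as long as a camera call. They do not tell look-alikes from the thing itself.
- look_for(target, camera): "xy" ([column, row] in pixels, amid what is visible of it).
- landmark_of(target, camera): "xy" ([column, row] in pixels: a listed point, or the origin of a listed thing).
The state is a dict: "time_s": time; "q": joint angles; "joint_vel": joint speeds; "joint_efforts": joint torques, N m; "ee_pos": TCP position; "tool_rot": TCP orientation; "wrist_force": force on the tool from outside, world axes, zero at the start; "torque": the same for the moment, N m; "width": finger opening in mm; "gripper_force": force on a finger pad.
Only numpy, scipy, OpenCV 4.12 (cv2) and the standard library are available. Lean on these libraries where they do the work, as an engineer would, in place of code of your own. Each camera call takes 0.05 s, during which the arm holds its last target. There are 200 camera calls.

### The job

Two slide gauges are lying on the goldsmith's bench: one has its brass slide pulled out to a setting, the other is pushed shut. Lay the pulled-out gauge flat in the long bay of the wooden tray and the shut gauge flat in the short bay. Do not push the pulled-out slide back in.

Things in the scene. Friction and masses are not known exactly. Their poses are not given: they have to be found in the camera images.
- open_gauge_center (a point): Centre of the pulled-out gauge's stock: steel bar 80 x 26 x 18 mm (own x, y, z), brass lock screw 12 mm wide, 6 mm tall on top at x = -29 mm. From its +x end comes a brass tongue 14 mm wide, ending in a head plate 8 x 26 x 16 mm whose tip is 48 mm plus the slide value from this point. Lies flat, z up, centre 9 mm above the bench; grasp the stock across its 26 mm. About 0.15 to 0.29 kg.
- closed_gauge_center (a point): Centre of the stock of the pushed-in gauge: the same kind of gauge, sizes, mass and axes as the other, but its head plate sits against the +x end of the stock (tip 48 mm from this point) and no tongue shows.
- open_gauge_slide (a joint): How far the slide of the pulled-out gauge stands out along its +x, in m: 0 is shut, 0.050 is all the way out; it starts between 0.035 and 0.045. It is held by friction of about 4 N.
- tray: Fixed wooden tray, 152 (x) x 338 (y) x 26 mm high, walls 6 mm, inner floor 6 mm above the bench; origin at centre of underside, on the bench. A full-height cross wall at y = -40 mm makes two bays: long bay 140 x 200 mm (x, y), centre y = +63 mm; short bay 140 x 120 mm, centre y = -103 mm; both centred at x = 0. Either gauge fits laid along the tray's y, head either way.
There are look-alikes about, which are no part of the job. Leave any green or orange look-alike of the part that bears closed_gauge_center alone. What is shaped like the part that bears open_gauge_center but blue or red is not meant.

How it is judged (in metres and radians):
At the end, for the whole second after the job is handed in: The pulled-out gauge lies on the floor of the long bay and the shut gauge on that of the short bay, each right way up and flat within 0.1 rad, stock centre under 20 mm above the tray underside (15 mm when flat), not propped on a wall; the pulled-out slide still stands out over 18 mm (x of open_gauge_center in the frame of tray between -0.065 and 0.065 m and y of open_gauge_center in the frame of tray between -0.032 and 0.16 m and z of each of open_gauge_center, closed_gauge_center in the frame of tray below 0.02 m and angle between each of open_gauge_center, closed_gauge_center's own z axis and vertical below 0.1 rad and value of joint open_gauge_slide above 0.018 m and x of closed_gauge_center in the frame of tray between -0.065 and 0.065 m and y of closed_gauge_center in the frame of tray between -0.16 and -0.048 m); the robot touches nothing.
It also fails if it takes over 54 s, if anything falls off the work surface, if the arm or the gripper's body presses on something with over 40 N, if the wrist force passes 120 N, or if a joint passes its speed limit or range.

## Working session

There is one attempt and no reset: what is moved stays moved. The work goes in short steps, Python scripts to look and compute and a tool call to move; the robot and the scene stay as the last step left them, time stands still between calls to the robot, and variables do not carry over. Pictures are saved under pics/ and viewed, at most 10 in all, crops included, and the job is handed in when it is done.

Besides the shell and the picture viewer there is one more tool, called after "Call:" as name(argument=value, ...) on one line, values as JSON. drive_tool: Moves the arm, as the interface text tells. Shifts and turns lie within -1 to 1; 1 stands for 0.25 m of shift or 180 degrees of turn. Its arguments: {"type":"object","properties":{"series":{"type":"array","items":{"type":"object","properties":{"x":{"type":"number","minimum":-1,"maximum":1},"y":{"type":"number","minimum":-1,"maximum":1},"z":{"type":"number","minimum":-1,"maximum":1},"twist":{"type":"number","minimum":-1,"maximum":1},"gripper":{"type":"number"}}}}},"required":["series"]}

```bash
mkdir -p pics; cat > h.py <<'E'
from station import *
import numpy as np, cv2
from scipy.spatial.transform import Rotation as R
def rot(a):
    a=np.array(a,float)
    return a if a.shape==(3,3) else (R.from_euler('xyz',a).as_matrix() if a.size==3 else R.from_quat(a).as_matrix())
def save(c,n): cv2.imwrite('pics/'+n,c['img'][...,::-1])
def pt(c,u,v,z=None):
    """pixel -> world; by range, or by plane z"""
    A=rot(c['attitude']); o=np.array(c['origin'],float)
    d=A@np.array([(u-c['cx'])/c['fx'],(v-c['cy'])/c['fy'],1.])
    if z is None: s=np.median(c['range_z'][int(v)-1:int(v)+2,int(u)-1:int(u)+2])
    else: s=(z-o[2])/d[2]
    return o+s*d
E
python3 - <<'E'
from h import *
s=sense(); print(s['time_s'],s['ee_pos'],s['tool_rot'],s['width'])
ims=[]
for n in ('scene','top'):
    c=capture(n); save(c,n+'0.png'); print(n,c['origin'],c['attitude'],c['fx'],c['cx'],c['cy'])
    for t in ('open_gauge_center','closed_gauge_center','tray'):
        for d in landmark_of(t,n): 
            u,v=d['xy']; print(t,round(d['score'],2),np.round(d['xy']),np.round(pt(c,u,v)))
E
```

```text
0.0 [ 268.76647399 -618.67511471  230.43336577] [-3.13992057e+00  6.94229436e-05  4.09859091e-01] 85.39071644693394
scene [1058.49824195  -37.9719649   648.62133063] [-2.3738126  -0.00930604  1.71138418] 366.1529755227184 250.13899869313894 194.0060197193177
open_gauge_center 0.8 [147. 178.] [ 434. -381.   12.]
open_gauge_center 0.76 [152. 209.] [ 535. -334.   16.]
open_gauge_center 0.7 [ 99. 224.] [ 596. -434.   17.]
closed_gauge_center 0.89 [231. 217.] [ 533. -150.   18.]
closed_gauge_center 0.82 [212. 181.] [ 420. -217.   15.]
closed_gauge_center 0.72 [286. 200.] [458. -31.  15.]
tray 0.68 [386. 264.] [601. 187.   5.]
top [ 402.10637713 -114.2205169  1136.18426489] [-3.0294096  -0.01078913 -1.58227718] 429.1729821645352 254.43028329189232 193.23823061758057
open_gauge_center 0.63 [332. 191.] [ 532. -333.   17.]
open_gauge_center 0.58 [359. 232.] [ 425. -398.   20.]
closed_gauge_center 0.81 [262. 197.] [ 518. -146.   19.]
closed_gauge_center 0.65 [292. 234.] [ 420. -224.   18.]
tray 0.66 [134. 169.] [598. 193.   5.]
```

View pics/scene0.png

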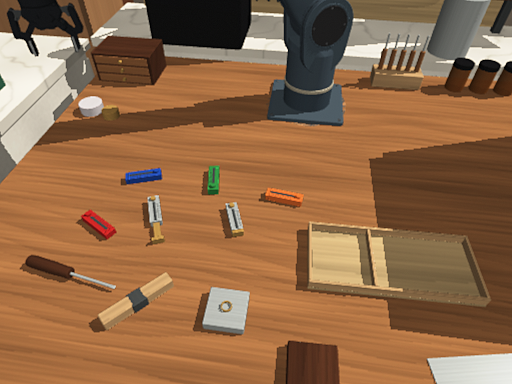

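View pics/top0.png

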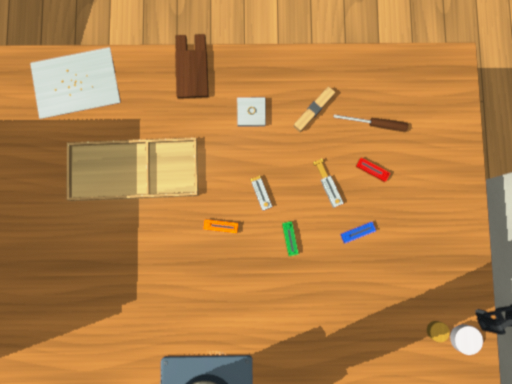

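Open candidates: blue (143,176), red (98,224), and steel with the brass tongue pulled out (153,215). Closed candidates: green (213,180), orange (284,197), and steel (234,218). Only the two steel/brass ones fit, since the coloured ones are excluded. I'll confirm them in a crop and measure their poses.

```bash
cat >> h.py <<'E'
def cloud(c):
    v,u=np.mgrid[0:384,0:512]; z=c['range_z'].astype(float)
    P=np.stack([(u-c['cx'])/c['fx']*z,(v-c['cy'])/c['fy']*z,z],-1)
    return P@rot(c['attitude']).T+np.array(c['origin'])
def gauge(c,xy,r=75,zmin=8,zmax=40):
    P=cloud(c); m=(np.hypot(P[...,0]-xy[0],P[...,1]-xy[1])<r)&(P[...,2]>zmin)&(P[...,2]<zmax)
    n,l,st,ce=cv2.connectedComponentsWithStats(m.astype(np.uint8))
    k=1+np.argmax(st[1:,4]); Q=P[l==k]; col=c['img'][l==k].astype(int)
    rc=cv2.minAreaRect(Q[:,:2].astype(np.float32))
    brass=Q[(col[:,0]-col[:,2])>60]; steel=Q[(col[:,0]-col[:,2])<40]
    return Q,rc,brass,steel
E
python3 - <<'E'
from h import *
out=[]
for n in ('scene','top'):
    c=capture(n)
    for nm,xy in (('open',(540,-331)),('closed',(525,-148))):
        Q,rc,b,s=gauge(c,xy)
        print(n,nm,len(Q),'rect c',np.round(rc[0]),'size',np.round(rc[1]),'ang',round(rc[2]),'z',np.round(np.percentile(Q[:,2],[5,50,90])),'steel',len(s),np.round(s.mean(0)),'brass',len(b),np.round(b.mean(0)) if len(b) else '')
    Z=cloud(c)[...,2]
    P=cloud(c); m=(P[...,0]>480)&(P[...,0]<720)&(P[...,1]>0)&(P[...,1]<400)&(P[...,2]>17)&(P[...,2]<40)
    k,l,st,_=cv2.connectedComponentsWithStats(m.astype(np.uint8)); i=1+np.argmax(st[1:,4]); Q=P[l==i]
    rc=cv2.minAreaRect(Q[:,:2].astype(np.float32)); print('tray',[np.round(t,1) for t in rc],cv2.boxPoints(rc).round().tolist(),np.median(Q[:,2]))
    i=c['img']
    a=(i[185:255,80:260] if n=='scene' else i[145:215,220:400])
    out.append(cv2.resize(a,None,fx=4,fy=4,interpolation=cv2.INTER_CUBIC))
cv2.imwrite('pics/crop.png',np.vstack(out)[...,::-1])
E
```

```text
scene open 412 rect c [ 550. -322.] size [120.  26.] ang 23 z [11. 17. 19.] steel 293 [ 537. -327.   17.] brass 111 [ 575. -311.   14.]
scene closed 381 rect c [ 531. -143.] size [90. 26.] ang 20 z [12. 17. 19.] steel 288 [ 530. -144.   17.] brass 82 [ 553. -135.   16.]
tray [array([597. , 194.8]), array([155. , 337.9]), np.float64(1.7)] [[515.0, 361.0], [525.0, 24.0], [679.0, 28.0], [670.0, 366.0]] 24.663496921631406
top open 412 rect c [ 551. -323.] size [122.  27.] ang 23 z [11. 18. 21.] steel 298 [ 533. -329.   18.] brass 106 [ 573. -313.   15.]
top closed 334 rect c [ 529. -145.] size [88. 26.] ang 21 z [14. 18. 21.] steel 278 [ 527. -145.   18.] brass 43 [ 542. -140.   20.]
tray [array([595.6, 193. ]), array([152.7, 339.1]), np.float64(1.7)] [[514.0, 360.0], [524.0, 21.0], [677.0, 26.0], [667.0, 365.0]] 25.503612280317384
```

View pics/crop.png

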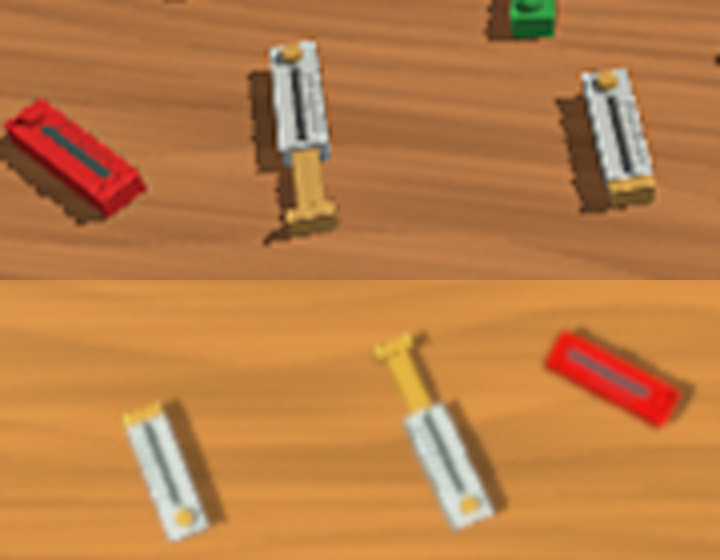

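The crop confirms it: the pulled-out steel gauge is at scene (153,215), with the brass tongue clearly showing. The shut steel gauge is at (234,218), with its head against the stock. Both two-view measurements agree: open stock centre ≈ (531,-331) at 23°, closed ≈ (526,-145) at 20.5°, tops at 18 mm. The tray is at (596,194), yaw 1.7°. I'll move above the open gauge first.

Call:
drive_tool(series=[{"x": 1,"y": 1,"z": -0.2,"gripper": 1},{"x": 1,"y": 1,"z": -0.2,"gripper": 1},{"x": 1,"y": 1,"z": -0.2,"gripper": 1},{"x": 1,"y": 1,"z": -0.2,"gripper": 1},{"x": 1,"y": 1,"z": -0.2,"gripper": 1},{"x": 1,"y": 1,"z": -0.2,"gripper": 1},{"x": 1,"y": 1,"z": -0.2,"gripper": 1},{"x": 1,"y": 1,"z": -0.2,"gripper": 1}])

```text
schema error: expected keys x, y, z, twist, gripper
```

Call:
drive_tool(series=[{"x": 1,"y": 1,"z": -0.2,"twist": 0,"gripper": 1},{"x": 1,"y": 1,"z": -0.2,"twist": 0,"gripper": 1},{"x": 1,"y": 1,"z": -0.2,"twist": 0,"gripper": 1},{"x": 1,"y": 1,"z": -0.2,"twist": 0,"gripper": 1},{"x": 1,"y": 1,"z": -0.2,"twist": 0,"gripper": 1},{"x": 1,"y": 1,"z": -0.2,"twist": 0,"gripper": 1},{"x": 1,"y": 1,"z": -0.2,"twist": 0,"gripper": 1},{"x": 1,"y": 1,"z": -0.2,"twist": 0,"gripper": 1}])

```text
time_s: 1.5
ee_pos: [518.6, -369.6, 181.3]
tool_rot: [3.141, 0.001, 0.41]
wrist_force: [0.0, -0.3, -0.2]
width: 85.4
gripper_force: 0.0
```

Call:
drive_tool(series=[{"x": 0.048,"y": 0.152,"z": -0.1,"twist": 0,"gripper": 1},{"x": 0.048,"y": 0.152,"z": -0.3,"twist": 0,"gripper": 1},{"x": 0.048,"y": 0.152,"z": -0.45,"twist": 0,"gripper": 1},{"x": 0.048,"y": 0.152,"z": -0.55,"twist": 0,"gripper": 1},{"x": 0.048,"y": 0.152,"z": -0.65,"twist": 0,"gripper": 1},{"x": 0.048,"y": 0.152,"z": -0.7,"twist": 0,"gripper": 1},{"x": 0.048,"y": 0.152,"z": -0.7,"twist": 0,"gripper": 1},{"x": 0.048,"y": 0.152,"z": -0.7,"twist": 0,"gripper": 1}])

```text
time_s: 2.5
ee_pos: [531.3, -331.9, 7.3]
tool_rot: [3.14, -0.001, 0.409]
wrist_force: [0.8, -0.4, 0.3]
width: 85.5
gripper_force: 0.0
```

Call:
drive_tool(series=[{"x": 0,"y": 0,"z": 0,"twist": 0,"gripper": -1},{"x": 0,"y": 0,"z": 0,"twist": 0,"gripper": -1},{"x": 0,"y": 0,"z": 0,"twist": 0,"gripper": -1},{"x": 0,"y": 0,"z": 0,"twist": 0,"gripper": -1},{"x": 0,"y": 0,"z": 0,"twist": 0,"gripper": -1},{"x": 0,"y": 0,"z": 0,"twist": 0,"gripper": -1},{"x": 0,"y": 0,"z": 0,"twist": 0,"gripper": -1},{"x": 0,"y": 0,"z": 0,"twist": 0,"gripper": -1}])

```text
time_s: 3.5
ee_pos: [531.2, -331.2, 6.8]
tool_rot: [3.141, -0.0, 0.41]
wrist_force: [-1.4, 1.0, 5.6]
width: 24.8
gripper_force: 60.0
```

Call:
drive_tool(series=[{"x": 0,"y": 0,"z": 0.1,"twist": 0,"gripper": -1},{"x": 0,"y": 0,"z": 0.3,"twist": 0,"gripper": -1},{"x": 0,"y": 0,"z": 0.45,"twist": 0,"gripper": -1},{"x": 0.05,"y": 0.15,"z": 0.5,"twist": 0.03,"gripper": -1},{"x": 0.1,"y": 0.35,"z": 0.5,"twist": 0.08,"gripper": -1},{"x": 0.15,"y": 0.55,"z": 0.5,"twist": 0.12,"gripper": -1},{"x": 0.2,"y": 0.75,"z": 0.5,"twist": 0.16,"gripper": -1},{"x": 0.2,"y": 0.95,"z": 0.5,"twist": 0.2,"gripper": -1},{"x": 0.2,"y": 1,"z": 0.5,"twist": 0.22,"gripper": -1},{"x": 0.2,"y": 1,"z": 0.5,"twist": 0.22,"gripper": -1}])

```text
time_s: 4.75
ee_pos: [580.7, -80.6, 131.1]
tool_rot: [-3.141, 0.0, 1.102]
wrist_force: [-0.6, -0.4, -2.7]
width: 24.5
gripper_force: 59.4
```

Call:
drive_tool(series=[{"x": 0,"y": 0.2,"z": 0,"twist": 0.04,"gripper": -1},{"x": 0,"y": 0.4,"z": 0,"twist": 0.08,"gripper": -1},{"x": 0.05,"y": 0.6,"z": 0,"twist": 0.12,"gripper": -1},{"x": 0.05,"y": 0.8,"z": 0,"twist": 0.159,"gripper": -1},{"x": 0.05,"y": 0.95,"z": 0,"twist": 0.159,"gripper": -1},{"x": 0.05,"y": 1,"z": 0,"twist": 0.159,"gripper": -1},{"x": 0.05,"y": 1,"z": 0,"twist": 0.159,"gripper": -1},{"x": 0.05,"y": 1,"z": 0,"twist": 0.159,"gripper": -1}])

```text
time_s: 5.75
ee_pos: [593.9, 166.0, 131.1]
tool_rot: [-3.141, 0.002, 1.597]
wrist_force: [-0.9, -0.8, -1.7]
width: 24.1
gripper_force: 59.5
```

```bash
python3 - <<'E'
from h import *
s=sense(); print(s['time_s'],s['ee_pos'],s['tool_rot'],s['width'],s['q'])
c=capture('scene'); save(c,'s2.png')
E
```

```text
5.75 [593.92162157 165.99754931 131.08830116] [-3.14137925e+00  1.78448397e-03  1.59694689e+00] 24.134860254507778 [-0.15095083  0.60002214 -0.31685887  1.71310095  0.2350143   0.86670967
 -0.54302982]
```

View pics/s2.png

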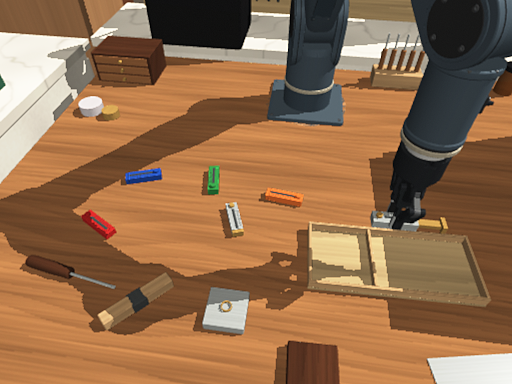

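The picture shows the gauge held level over the tray at about (408,222), head towards +y with the tongue still out. I'll lower it into the long bay.

Call:
drive_tool(series=[{"x": 0.004,"y": 0.15,"z": 0,"twist": 0,"gripper": -1},{"x": 0.004,"y": 0.252,"z": 0,"twist": 0,"gripper": -1},{"x": 0.004,"y": 0.252,"z": 0,"twist": 0,"gripper": -1},{"x": 0.004,"y": 0.252,"z": -0.15,"twist": 0,"gripper": -1},{"x": 0.004,"y": 0.252,"z": -0.3,"twist": 0,"gripper": -1},{"x": 0.004,"y": 0.252,"z": -0.4,"twist": 0,"gripper": -1},{"x": 0.004,"y": 0.252,"z": -0.44,"twist": 0,"gripper": -1},{"x": 0.004,"y": 0.252,"z": -0.46,"twist": 0,"gripper": -1},{"x": 0.004,"y": 0.252,"z": -0.47,"twist": 0,"gripper": -1},{"x": 0.004,"y": 0.252,"z": -0.47,"twist": 0,"gripper": -1}])

```text
time_s: 7.05
ee_pos: [594.9, 231.9, 14.5]
tool_rot: [3.141, -0.0, 1.6]
wrist_force: [-0.3, 0.3, -1.9]
width: 24.4
gripper_force: 59.4
```

Call:
drive_tool(series=[{"x": 0,"y": 0,"z": -0.006,"twist": 0,"gripper": -1},{"x": 0,"y": 0,"z": -0.006,"twist": 0,"gripper": -1},{"x": 0,"y": 0,"z": -0.006,"twist": 0,"gripper": 0.3},{"x": 0,"y": 0,"z": -0.006,"twist": 0,"gripper": 0.3},{"x": 0,"y": 0,"z": -0.006,"twist": 0,"gripper": 0.3},{"x": 0,"y": 0,"z": -0.006,"twist": 0,"gripper": 0.3},{"x": 0,"y": 0,"z": -0.006,"twist": 0,"gripper": 0.3},{"x": 0,"y": 0,"z": 0.15,"twist": 0,"gripper": 0.3},{"x": 0,"y": 0,"z": 0.35,"twist": 0,"gripper": 0.3},{"x": 0,"y": 0,"z": 0.55,"twist": 0,"gripper": 0.5},{"x": 0,"y": 0,"z": 0.55,"twist": 0,"gripper": 1}])

```text
time_s: 8.43
ee_pos: [596.5, 233.1, 155.7]
tool_rot: [3.135, -0.003, 1.6]
wrist_force: [0.3, -0.2, -0.2]
width: 79.8
gripper_force: 0.0
```

Call:
drive_tool(series=[{"x": -0.05,"y": -0.2,"z": 0,"twist": -0.05,"gripper": 1},{"x": -0.1,"y": -0.4,"z": 0,"twist": -0.1,"gripper": 1},{"x": -0.2,"y": -0.6,"z": 0,"twist": -0.15,"gripper": 1},{"x": -0.274,"y": -0.8,"z": 0,"twist": -0.2,"gripper": 1},{"x": -0.274,"y": -1,"z": 0,"twist": -0.25,"gripper": 1},{"x": -0.274,"y": -1,"z": 0,"twist": -0.3,"gripper": 1}])

```text
time_s: 9.18
ee_pos: [525.0, -23.3, 150.8]
tool_rot: [3.14, 0.002, 0.646]
wrist_force: [0.5, 0.8, -0.6]
width: 85.3
gripper_force: 0.0
```

Call:
drive_tool(series=[{"x": 0,"y": -0.2,"z": 0,"twist": -0.05,"gripper": 1},{"x": 0,"y": -0.4,"z": 0,"twist": -0.096,"gripper": 1},{"x": 0,"y": -0.508,"z": 0,"twist": -0.096,"gripper": 1},{"x": 0,"y": -0.508,"z": 0,"twist": -0.096,"gripper": 1},{"x": 0,"y": -0.508,"z": -0.1,"twist": -0.096,"gripper": 1},{"x": 0,"y": -0.508,"z": -0.2,"twist": -0.096,"gripper": 1}])

```text
time_s: 9.93
ee_pos: [526.0, -143.8, 100.4]
tool_rot: [-3.141, -0.0, 0.358]
wrist_force: [0.5, -0.8, -0.4]
width: 85.4
gripper_force: 0.0
```

```bash
python3 - <<'E'
from h import *
s=sense(); print(s['time_s'],s['ee_pos'],s['tool_rot'])
c=capture('scene'); save(c,'s3.png')
Q,rc,b,st=gauge(c,(593,250),r=85,zmin=15.,zmax=32); print([np.round(t,1) for t in rc],np.round(np.percentile(Q[:,2],[5,50,90])),st.mean(0),b.mean(0))
E
```

```text
9.925 [ 525.97646088 -143.80661439  100.44906763] [-3.14105283e+00 -4.05139962e-04  3.57786443e-01]
[array([594.8, 258.5]), array([ 28.9, 131.2]), np.float64(1.5)] [17. 23. 25.] [597.8096026  234.18974792  22.81179467] [594.70381107 290.5153419   20.52081864]
```

View pics/s3.png

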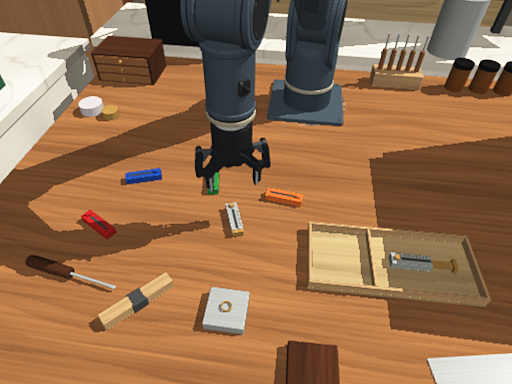

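The open gauge lies flat in the long bay at about (422,263), slide out: 131 mm overall, top at 24 mm. The gripper is above the shut gauge at (234,218). I'll grasp it next.

Call:
drive_tool(series=[{"x": 0,"y": 0,"z": -0.15,"twist": 0,"gripper": 1},{"x": 0,"y": 0,"z": -0.27,"twist": 0,"gripper": 1},{"x": 0,"y": 0,"z": -0.35,"twist": 0,"gripper": 1},{"x": 0,"y": 0,"z": -0.38,"twist": 0,"gripper": 1},{"x": 0,"y": 0,"z": -0.38,"twist": 0,"gripper": 1},{"x": 0,"y": 0,"z": -0.38,"twist": 0,"gripper": -1},{"x": 0,"y": 0,"z": -0.38,"twist": 0,"gripper": -1},{"x": 0,"y": 0,"z": -0.38,"twist": 0,"gripper": -1},{"x": 0,"y": 0,"z": -0.38,"twist": 0,"gripper": -1},{"x": 0,"y": 0,"z": -0.38,"twist": 0,"gripper": -1},{"x": 0,"y": 0,"z": -0.38,"twist": 0,"gripper": -1},{"x": 0,"y": 0,"z": -0.38,"twist": 0,"gripper": -1}])

```text
time_s: 11.48
ee_pos: [526.1, -145.1, 7.0]
tool_rot: [3.141, -0.001, 0.356]
wrist_force: [-0.7, 0.6, 6.7]
width: 24.4
gripper_force: 59.2
```

Call:
drive_tool(series=[{"x": 0,"y": 0,"z": 0.1,"twist": 0,"gripper": -1},{"x": 0,"y": 0,"z": 0.3,"twist": 0,"gripper": -1},{"x": 0,"y": 0,"z": 0.5,"twist": 0.03,"gripper": -1},{"x": 0.05,"y": 0.15,"z": 0.5,"twist": 0.08,"gripper": -1},{"x": 0.1,"y": 0.35,"z": 0.5,"twist": 0.13,"gripper": -1},{"x": 0.2,"y": 0.55,"z": 0.5,"twist": 0.18,"gripper": -1},{"x": 0.25,"y": 0.75,"z": 0.5,"twist": 0.23,"gripper": -1},{"x": 0.292,"y": 0.9,"z": 0.5,"twist": 0.28,"gripper": -1},{"x": 0.292,"y": 0.928,"z": 0.5,"twist": 0.33,"gripper": -1},{"x": 0.292,"y": 0.928,"z": 0.5,"twist": 0.38,"gripper": -1},{"x": 0.292,"y": 0.928,"z": 0.5,"twist": 0.396,"gripper": -1},{"x": 0.292,"y": 0.928,"z": 0.5,"twist": 0.396,"gripper": -1}])

```text
time_s: 12.98
ee_pos: [598.7, 86.6, 131.1]
tool_rot: [-3.141, 0.0, 1.6]
wrist_force: [0.3, -0.2, -1.8]
width: 24.2
gripper_force: 59.7
```

Call:
drive_tool(series=[{"x": 0,"y": 0,"z": -0.15,"twist": 0,"gripper": -1},{"x": 0,"y": 0,"z": -0.3,"twist": 0,"gripper": -1},{"x": 0,"y": 0,"z": -0.4,"twist": 0,"gripper": -1},{"x": 0,"y": 0,"z": -0.44,"twist": 0,"gripper": -1},{"x": 0,"y": 0,"z": -0.46,"twist": 0,"gripper": -1},{"x": 0,"y": 0,"z": -0.47,"twist": 0,"gripper": -1},{"x": 0,"y": 0,"z": -0.47,"twist": 0,"gripper": -1}])

```text
time_s: 13.85
ee_pos: [599.3, 87.0, 14.5]
tool_rot: [3.141, -0.0, 1.6]
wrist_force: [0.5, -0.3, -1.3]
width: 24.3
gripper_force: 59.7
```

Call:
drive_tool(series=[{"x": 0,"y": 0,"z": -0.006,"twist": 0,"gripper": -1},{"x": 0,"y": 0,"z": -0.006,"twist": 0,"gripper": -1},{"x": 0,"y": 0,"z": -0.006,"twist": 0,"gripper": 0.3},{"x": 0,"y": 0,"z": -0.006,"twist": 0,"gripper": 0.3},{"x": 0,"y": 0,"z": -0.006,"twist": 0,"gripper": 0.3},{"x": 0,"y": 0,"z": -0.006,"twist": 0,"gripper": 0.3},{"x": 0,"y": 0,"z": -0.006,"twist": 0,"gripper": 0.3},{"x": 0,"y": 0,"z": 0.15,"twist": 0,"gripper": 0.3},{"x": 0,"y": 0,"z": 0.35,"twist": 0,"gripper": 0.3},{"x": 0,"y": 0,"z": 0.55,"twist": 0,"gripper": 0.3},{"x": 0,"y": -0.2,"z": 0.6,"twist": 0,"gripper": 0.3},{"x": -0.2,"y": -0.4,"z": 0.6,"twist": 0,"gripper": 0.3}])

```text
time_s: 15.35
ee_pos: [557.1, -8.7, 165.0]
tool_rot: [3.137, 0.0, 1.6]
wrist_force: [-0.4, -1.5, -0.1]
width: 55.7
gripper_force: 0.0
```

Call:
drive_tool(series=[{"x": -0.2,"y": -0.2,"z": 0.1,"twist": 0,"gripper": 0.3},{"x": -0.3,"y": -0.4,"z": 0.1,"twist": 0,"gripper": 0.3},{"x": -0.3,"y": -0.4,"z": 0.1,"twist": 0,"gripper": 0.3},{"x": -0.3,"y": -0.4,"z": 0.1,"twist": 0,"gripper": 0.3}])

```text
time_s: 15.85
ee_pos: [480.0, -107.4, 189.0]
tool_rot: [3.141, -0.0, 1.599]
wrist_force: [-0.2, 0.5, -0.9]
width: 55.4
gripper_force: 0.0
```

```bash
python3 - <<'E'
from h import *
s=sense(); print(s['time_s'],s['ee_pos'],s['width'])
for n in ('scene','top'):
    c=capture(n)
    for xy,r in (((593,258),85),((599,91),58)):
        Q,rc,b,st=gauge(c,xy,r=r,zmin=15.,zmax=32); print(n,[np.round(t,1) for t in rc],np.round(np.percentile(Q[:,2],[5,50,90])),len(Q))
    if n=='scene': cv2.imwrite('pics/s4.png',cv2.resize(c['img'][200:320,290:500],None,fx=3,fy=3)[...,::-1])
E
```

```text
15.85 [ 479.97095018 -107.40067586  189.00217008] 55.350519678166215
scene [array([594.2, 258.6]), array([ 29. , 131.5]), np.float64(2.1)] [17. 23. 25.] 735
scene [array([600.3,  91.6]), array([29.5, 88. ]), np.float64(2.0)] [17. 23. 25.] 544
top [array([592.9, 256.6]), array([ 26.3, 131.1]), np.float64(1.4)] [17. 24. 27.] 441
top [array([598. ,  89.4]), array([26.5, 87.1]), np.float64(1.9)] [19. 24. 27.] 347
```

View pics/s4.png

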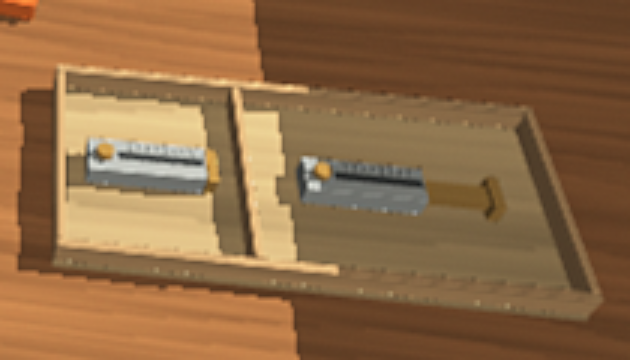

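The crop shows both gauges lying flat and clear of the walls: the shut one at (150,165) in the short bay, the open one at (400,190) in the long bay with its slide out. The arm is clear, so I'm handing in.

```bash
python3 -c "
from station import *
print(job_done())"
```

```text
the job is handed in; nothing more can be done
None
```

The job is handed in, with no verdict returned: both camera views show the pulled-out gauge flat in the long bay, its slide still about 43 mm out, and the shut gauge flat in the short bay, after about 16 s of the 54 s allowed.

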